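# Two-stage jar labeller

## Robot

A 7-joint arm with a two-finger parallel gripper is mounted at the origin on a cart in front of the work surface, level with it; the furniture and walls round the work are solid. World frame = base frame: x ahead of the robot, y to its left, z up, the work surface at z = 0. Lengths are in m, angles in degrees, forces in N, time in s.
With the tool pointing down it reaches from about 0.425 to 0.875 m from the base axis. Payload 4.7 kg.
Tool frame: the origin (TCP) lies between the finger pads; the fingertips stand env.tip_reach ahead of it and the grasp point (between the pads) lies 2 mm behind it (env.tip_reach is the distance from the TCP to the fingertips, in m); z points along the fingers, y is the line along which they close (so a half turn about z gives the same grasp; the last joint's range is limited). The gripper opens to 87 mm and grips with 3 to 60 N. Pads are 19 mm wide; open, the fingers measure 117 mm over their backs; the gripper's body (75 mm by 190 mm) begins 51 mm behind the grasp point.
Start: joints at [66.297, 18.392, -4.016, 83.108, 1.295, 78.541, -3.26], TCP at [0.27, -0.591, 0.24] pointing down, gripper open.
Joint ranges: [-163.93, 163.93], [-17.29, 119.83], [-79.2, 71.16], [3.27, 140.29], [-89.18, 269.18], [5.43, 117.66], [-154.24, 154.24]. Speed limits (degrees/s): [147.25, 147.25, 180, 180, 180, 180, 180].

## Interface

Orientations are given as [roll, pitch, yaw] about the fixed x, y, z axes, in that order (R = Rz(yaw) Ry(pitch) Rx(roll)).
In Python, from cell import env gives the robot as it stands.
- The arm moves only by the tool steer_hand, called after "Emit:" by a JSON object that holds its "api" and its "payload", one argument or row to a line. Schema: {"type":"object","properties":{"rows":{"type":"array","items":{"type":"array","prefixItems":[{"type":"array","items":{"type":"number"},"minItems":3,"maxItems":3},{"type":"number"},{"type":"number"}],"minItems":3,"maxItems":3},"minItems":1,"maxItems":8},"grip_force":{"type":"number"},"only":{"type":"string"},"quiet":{"type":"boolean"},"lines":{"type":"string"}},"required":["rows"],"additionalProperties":false}. rows is a list of rows, 1 to 8 of them, each written [[dx, dy, dz], turn, opening]: dx, dy, dz in mm, then a turn about the tool's z in degrees, then the finger opening in m; each row is the pose to reach, as a shift and turn from the pose commanded when the call began, along the tool's axes at that moment; what a row does not reach only later rows make up. A row lasts 1/12 s, in which the tool goes at most 0.0417 m and 7.16 degrees, less where a joint would pass 70% of its speed; a pose out of reach is approached as far as the arm can. The fingers move at their own pace and stop on an object; grip_force is the grip in N (left out, the last holds). Time passes only in rows, so rows that do not move let the fingers close. The tool returns the time, the measured TCP pose, the force, the opening and the grip force at its end. only (a regular expression) keeps the lines of the reply that match it, lines (a string "A,B") keeps lines A to B, and quiet returns only ok. Input that does not fit is refused with a message, and nothing moves.
- env.get_obs(): the state, without advancing time (a new reading comes with each control period).
- env.read_camera(name): name is "scene" or "side" or "wrist"; returns a dict with "color" (384x512x3 uint8, blue, green, red), "fx", "fy", "cx", "cy" (pixels), "dist" ([k1, k2, p1, p2, k3] as OpenCV has them; the pictures are not rectified), "world_from_camera" (4x4, takes a point from camera to world coordinates). Camera axes: x right, y down, z forward; pixel columns grow to the right and rows downward; lengths in m; the calibration is good to about 2 mm. A picture is of the moment at which its call begins. There is no depth.
- env.sign_off(): hands the job in; it is judged then, once.
The state is a dict: "time_s": time; "qpos": joint angles; "joint_velocities": joint speeds; "effort": joint torques, N m; "tool_pos": TCP position; "tool_rot": TCP orientation; "force": force on the tool from outside, world axes, zero at the start; "wrist_torque": the same for the moment, N m; "grip_width": finger opening in m; "grasp_force": force on a finger pad.
Only numpy, scipy, OpenCV 4.12 (cv2) and the standard library are available. Lean on these libraries where they do the work, as an engineer would, in place of code of your own. Each camera call takes 0.05 s, during which the arm holds its last target. There are 200 camera calls.

## Task

The bench labeller is still occupied by the shaker: take it out and stand it upright in the wooden tray. Then stand the spice jar from the tray upright in the labeller's ring, press the labeller's trigger down to its halfway stop and keep it there for one full second before pressing it fully down, and let it come up again. The first time the trigger goes past the halfway stop must be that final press; drop nothing, tip nothing over, and leave the other things where they stand.

Things in the scene. Friction and masses are not known exactly. Their poses are not given: they have to be found in the camera images.
- labeller: bench labeller, fixed; grey foot plate 130 (x) x 190 (y) mm, its top 14 mm above the worktop; carries a black ring for a jar at y -50 mm and a trigger column at y +50 mm, a print head behind the ring; origin at the centre of its underside on the worktop, z up. It stands either left or right of the robot's centre line, the tray on the other side
- print_head (a point): centre of the top of the labeller's white print head, 40 (x) x 80 (y) mm, 112 mm above the worktop; its front face is 41 mm behind (+x) the centre of the ring. A paper label roll of diameter 52 mm sticks out 22 mm from its +y side, up to 88 mm above the worktop; axes as the labeller's
- nest (a point): centre of the labeller's black ring (inner diameter 54, outer 62 mm, rim 9 mm above the plate), at plate level (14 mm above the worktop); the base of a jar standing in the ring is here; axes as the labeller's
- trigger_top (a point): centre of the flat top of the trigger, a grey round button of diameter 34 mm on a white round column of diameter 48 mm whose top is 80 mm above the worktop, pressed straight down; 100 mm above the worktop at rest, 92 mm at the halfway stop, 84 mm fully down; springs back when let go
- trigger_cap (a joint): first stage of the trigger, m: 0 at rest, 0.008 at the halfway stop; soft spring, 1 N rising to 3 N. The halfway stop is felt as a step: the force must then rise from 3 N to 9 N before the second stage moves
- trigger_stage (a joint): second stage of the trigger, m: 0 down to the halfway stop, 0.008 fully down; stiff spring, starts to yield at 9 N and reaches 13 to 14 N fully down, where there is a hard stop; a press that ends at 16 to 20 N is fully down. The trigger has gone fully down when this passes 0.007
- label_flag (a joint): small black pointer on the front (-x) of the trigger column, m: 0 at the start (no label applied yet); the second stage pushes it down once it passes 3 mm, to 0.005 when the trigger goes fully down (1 N more force), and it stays there for good: a label was applied
- tray: fixed shallow wooden tray, outside 190 (x) x 180 (y) x 22 mm high, walls and floor 5 mm thick, no divisions; origin at the centre of its underside on the worktop. Three things stand in it near three of its corners, about 45 mm from the middle lines, in any order; the corner at +x -y is empty
- spice_jar: spice jar, to be labelled: upright straight round jar with a dark cap, diameter 41 mm, 105 mm tall, about 0.11 kg, the only straight-sided round jar in the tray; origin at the centre of its base, z up
- shaker: shaker with a domed top, stands in the labeller's ring at the start: diameter 44 mm up to 70 mm height, dome 34 mm wide above, 90 mm tall, about 0.1 kg; origin at the centre of its base, z up
- dropper: brown dropper bottle in the tray, diameter 33 mm, 102 mm tall, leave alone; origin at the centre of its base
- salt_box: white square salt box in the tray, 43 x 43 x 74 mm, leave alone; origin at the centre of its base
- garlic: garlic bulb about 53 mm across, loose on the worktop between labeller and tray, leave alone; origin at the centre of its base

How it is judged:
By the outcome, as a careful person would: the job done as asked, in the order asked, and still so for the second after the job is handed in, with the robot touching nothing.
It also fails if it takes over 67 s, if anything falls off the work surface, if the arm or the gripper's body presses on something with over 40 N, if the wrist force passes 120 N, or if a joint passes its speed limit or range.

## Working session

There is one attempt and no reset: what is moved stays moved. The work goes in short steps, Python scripts to look and compute and a tool call to move; the robot and the scene stay as the last step left them, time stands still between calls to the robot, and variables do not carry over. Pictures are saved under pics/ and viewed, at most 10 in all, crops included, and the job is handed in when it is done.

```bash
ls; mkdir -p pics; python3 - <<'E'
from cell import env
import cv2,numpy as np
o=env.get_obs();print({k:np.round(v,3) for k,v in o.items()},env.tip_reach)
ims=[]
for n in("scene","side"):
    c=env.read_camera(n);cv2.imwrite(f"pics/{n}0.png",c["color"]);np.savez(f"{n}0.npz",**c)
    print(n,c["fx"],c["cx"],c["cy"],c["dist"],np.round(c["world_from_camera"],3).tolist())
E
```

```text
cell.py
pics
{'time_s': np.float64(0.0), 'qpos': array([66.299, 18.441, -4.015, 83.176,  1.296, 78.542, -3.26 ]), 'joint_velocities': array([ 0.083,  0.002, -0.013,  0.078, -0.028,  0.038,  0.008]), 'effort': array([-0.0000e+00, -4.9129e+01, -4.0400e-01, -3.1253e+01, -6.4000e-02,
        4.4000e-02,  0.0000e+00]), 'tool_pos': array([ 0.269, -0.591,  0.238]), 'tool_rot': array([-1.79886e+02,  7.00000e-03,  2.45100e+01]), 'force': array([0.064, 0.366, 0.653]), 'wrist_torque': array([0.037, 0.012, 0.001]), 'grasp_force': np.float64(0.0), 'grip_width': np.float64(0.087)} 0.017
scene 437.6790024571061 247.88387692156314 190.21198278316086 [-0.01568866  0.          0.          0.          0.        ] [[-0.79, -0.326, 0.519, -0.007], [-0.612, 0.451, -0.649, 0.69], [-0.022, -0.831, -0.556, 0.668], [0.0, 0.0, 0.0, 1.0]]
side 402.7588719947578 258.45431347999556 197.7134616409269 [-0.12927531  0.          0.          0.          0.        ] [[0.959, -0.129, 0.251, 0.264], [-0.282, -0.468, 0.838, -0.849], [0.009, -0.874, -0.485, 0.616], [0.0, 0.0, 0.0, 1.0]]
```

View pics/scene0.png

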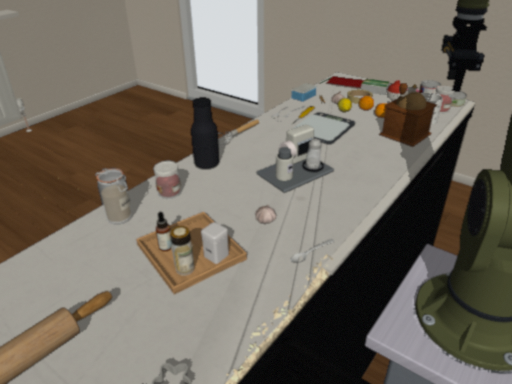

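View pics/side0.png

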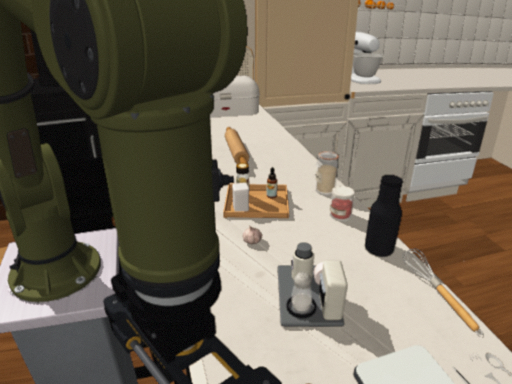

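The scene view shows the labeller plate at about (295,172) and the tray at about (192,250), with the salt box at (215,243), the jar at (182,250) and the dropper at (163,232). In the side view, the labeller is at about (310,300) and the tray at (257,200).

```bash
cat > h.py <<'E'
import numpy as np,cv2
def ray(c,px):
    K=np.array([[c["fx"],0,c["cx"]],[0,c["fy"],c["cy"]],[0,0,1]],float)
    p=cv2.undistortPoints(np.array(px,float).reshape(-1,1,2),K,np.array(c["dist"],float)).reshape(-1,2)
    T=np.array(c["world_from_camera"]);d=np.c_[p,np.ones(len(p))]@T[:3,:3].T
    return T[:3,3],d
def onz(c,px,z):
    o,d=ray(c,px);return o+d*((z-o[2])/d[:,2])[:,None]
def proj(c,P):
    K=np.array([[c["fx"],0,c["cx"]],[0,c["fy"],c["cy"]],[0,0,1]],float)
    T=np.linalg.inv(c["world_from_camera"]);r,_=cv2.Rodrigues(T[:3,:3])
    return cv2.projectPoints(np.array(P,float),r,T[:3,3],K,np.array(c["dist"],float))[0].reshape(-1,2)
def crop(c,x,y,w,h,s):
    im=cv2.resize(np.ascontiguousarray(c["color"][y:y+h,x:x+w]),None,fx=s,fy=s,interpolation=cv2.INTER_CUBIC)
    for k in range(0,w,10):
        cv2.line(im,(k*s,0),(k*s,5 if k%50 else 12),(0,0,255),1)
        if (x+k)%20==0: cv2.putText(im,str(x+k),(k*s,20),0,.35,(0,0,255))
    for k in range(0,h,10):
        cv2.line(im,(0,k*s),(5,k*s),(0,0,255),1)
        if (y+k)%20==0: cv2.putText(im,str(y+k),(6,k*s+4),0,.35,(0,0,255))
    return im
E
python3 - <<'E'
from h import *
s=np.load("scene0.npz");d=np.load("side0.npz")
A=np.hstack([crop(s,250,120,100,75,4),crop(d,260,235,100,75+25,4)[:300]])
B=np.hstack([crop(s,135,205,120,90,3)[:270],np.zeros((270,40,3),np.uint8),crop(d,215,155,90,90,3)[:270],np.zeros((270,130,3),np.uint8)])
A=np.hstack([crop(s,250,120,100,75,4),crop(d,265,240,90,75,4),np.zeros((300,40,3),np.uint8)]);
B=np.hstack([crop(s,130,205,130,90,3),np.zeros((270,20,3),np.uint8),crop(d,215,155,90,90,3),np.zeros((270,120,3),np.uint8)])
cv2.imwrite("pics/crop1.png",np.vstack([A,B]))
print(onz(s,[[295,185],[192,250]],0.01),onz(d,[[310,310],[257,205]],0.01))
E
```

```text
[[ 0.5183456  -0.17461673  0.01      ]
 [ 0.56119844  0.18709508  0.01      ]] [[ 0.54496753 -0.29343952  0.01      ]
 [ 0.56054347  0.15652761  0.01      ]]
```

View pics/crop1.png

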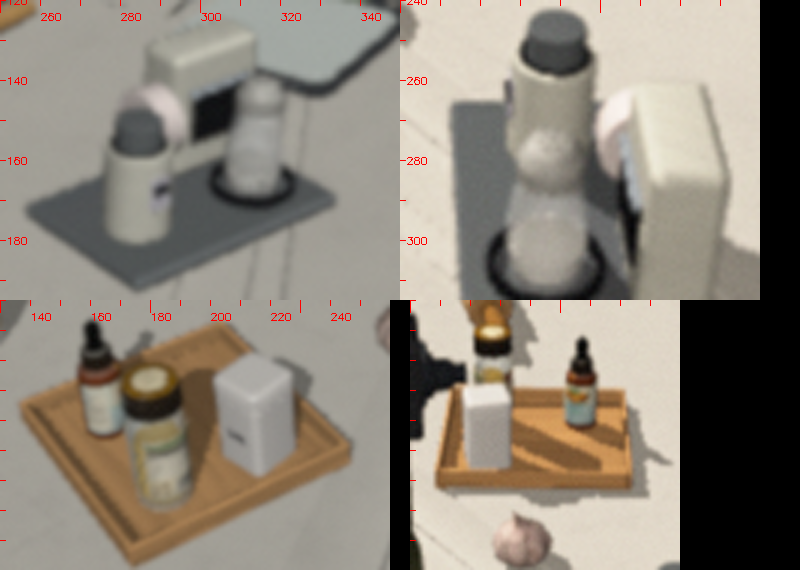

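```bash
python3 - <<'E'
from h import *
np.set_printoptions(precision=4,suppress=True)
s=np.load("scene0.npz");d=np.load("side0.npz")
print("plate s",onz(s,[[256.3,172.5],[283.8,192],[333.8,169.5]],.014))
print("plate d",onz(d,[[278,265.3]],.014))
print("ring",onz(s,[[313,165.5]],.023))
print("trig",onz(s,[[284.5,149.5]],.1),onz(d,[[304.5,247]],.1))
print("tray",onz(s,[[137.3,240],[174.3,287.7],[246.7,253.3],[204,213.3]],.022))
print("tray d",onz(d,[[215+38/3,155+181/3],[215+220/3,155+174/3],[215+218/3,155+91/3],[215+47/3,155+85/3]],.022))
print("jar",onz(s,[[180.7,231.7]],.105),onz(d,[[242.3,165.7]],.105))
print("salt top",onz(s,[[130+255/3,205+75/3]],.074),onz(d,[[215+77/3,155+95/3]],.074))
print("shaker top",onz(s,[[250+263/4,120+88/4]],.082),onz(d,[[265+153/4,240+148/4]],.082))
# HSV dark ring blob in side
c=d["color"];g=c.max(2)
m=((g<45)).astype(np.uint8);m[:, :270]=0
n,l,st,ce=cv2.connectedComponentsWithStats(m)
for i in range(1,n):
    if st[i,4]>40 and 250<ce[i,0]<350 and 230<ce[i,1]<340: print(st[i],ce[i])
E
```

```text
plate s [[ 0.6399 -0.16    0.014 ]
 [ 0.5208 -0.1232  0.014 ]
 [ 0.4691 -0.3029  0.014 ]]
plate d [[ 0.5268 -0.1383  0.014 ]]
ring [[ 0.5216 -0.2743  0.023 ]]
trig [[ 0.5643 -0.1878  0.1   ]] [[ 0.5652 -0.1957  0.1   ]]
tray [[0.6762 0.2461 0.022 ]
 [0.5008 0.2996 0.022 ]
 [0.4465 0.1329 0.022 ]
 [0.6214 0.08   0.022 ]]
tray d [[0.4587 0.1028 0.022 ]
 [0.6281 0.0689 0.022 ]
 [0.6854 0.2319 0.022 ]
 [0.5114 0.2945 0.022 ]]
jar [[0.5368 0.2329 0.105 ]] [[0.5377 0.2414 0.105 ]]
salt top [[0.5108 0.1596 0.074 ]] [[0.5131 0.1658 0.074 ]]
shaker top [[ 0.5346 -0.3047  0.082 ]] [[ 0.5344 -0.2687  0.082 ]]
[319 285   6  19  45] [321.3556 293.9111]
[287 299  30  20 156] [301.9744 310.9615]
```

```bash
cat >> h.py <<'E'
def delta(P,yaw=None):
    "shift in tool axes and turn from measured pose to TCP P, world yaw"
    from cell import env
    from scipy.spatial.transform import Rotation as Ro
    o=env.get_obs();R=Ro.from_euler("xyz",o["tool_rot"],degrees=True).as_matrix()
    d=R.T@(np.array(P)-o["tool_pos"])
    t=0 if yaw is None else -((yaw-o["tool_rot"][2]+180)%360-180)
    print("pose",np.round(o["tool_pos"],4),np.round(o["tool_rot"],2),"t",round(float(o["time_s"]),2),"-> d",np.round(d,4),"turn",round(t,2),"len",round(float(np.linalg.norm(d)),3))
E
python3 -c "
from h import *
delta([.52,-.285,.30],-16.5)"
```

```text
pose [ 0.2694 -0.591   0.2386] [-1.799e+02  1.000e-02  2.451e+01] t 0.1 -> d [ 0.355  -0.1746 -0.0612] turn 41.01 len 0.4
```
Rows: pose to reach per row; if the final target is given in row 1, it'd be limited anyway? "what a row does not reach only later rows make up". So I can just give the target in every row and it is speed limited. Do 8 rows then a further command. But commanded pose at the end isn't target then; fine ("shift from the pose commanded when call began").

The manual's scale: shifts go in mm. Converting my numbers, 0.28 m is 280, 0.25 m is 250.

Emit:
{"api": "steer_hand", "payload": {
  "rows": [
    [[30,-10,-20],6,0.087],
    [[60,-30,-40],13,0.087],
    [[100,-50,-60],20,0.087],
    [[140,-70,-60],27,0.087],
    [[180,-90,-60],34,0.087],
    [[220,-110,-60],41,0.087],
    [[250,-125,-60],41,0.087],
    [[280,-140,-60],41,0.087]
  ]
}}

```text
time_s: 0.77
tool_pos: [0.4627, -0.3514, 0.2993]
tool_rot: [180.0, 0.0, -16.6]
force: [0.5, -1.0, 0.1]
grip_width: 0.0871
grasp_force: 0.0
```

```bash
python3 -c "
from h import *
delta([.52,-.285,.30],-16.5)"
```

```text
pose [ 0.4627 -0.3514  0.2993] [ 1.7999e+02  2.0000e-02 -1.6580e+01] t 0.77 -> d [ 0.0359 -0.08   -0.0007] turn -0.08 len 0.088
```

Look with the wrist camera here.

Emit:
{"api": "steer_hand", "payload": {
  "rows": [
    [[20,-35,0],0,0.087],
    [[20,-45,0],0,0.087],
    [[20,-45,0],0,0.087],
    [[20,-45,0],0,0.087]
  ]
}}

```text
time_s: 1.1
tool_pos: [0.4939, -0.3155, 0.2991]
tool_rot: [180.0, 0.1, -16.4]
force: [-0.1, -0.9, 0.3]
grip_width: 0.0869
grasp_force: 0.0
```

```bash
python3 - <<'E'
from h import *
from cell import env
w=env.read_camera("wrist");np.savez("wrist1.npz",**w)
print(np.round(w["world_from_camera"],3).tolist(),w["fx"],w["dist"])
cv2.imwrite("pics/wrist1.png",crop(w,0,0,512,384,1))
E
```

```text
[[-0.283, -0.929, -0.239, 0.56], [-0.959, 0.275, 0.069, -0.336], [0.001, 0.248, -0.969, 0.443], [0.0, 0.0, 0.0, 1.0]] 314.1329995158298 [-0.08302457  0.          0.          0.          0.        ]
```

View pics/wrist1.png

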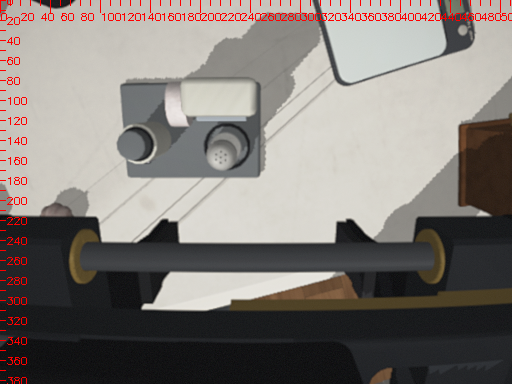

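The wrist view shows the whole labeller: trigger button at (134,144), shaker top at (221,155) and plate corners at about (121,84), (260,176) and (128,177). I'll enlarge it for exact edges.

```bash
python3 - <<'E'
from h import *
w=np.load("wrist1.npz")
cv2.imwrite("pics/wrist1c.png",crop(w,110,70,160,115,5))
E
```

```text
(no output)
```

View pics/wrist1c.png

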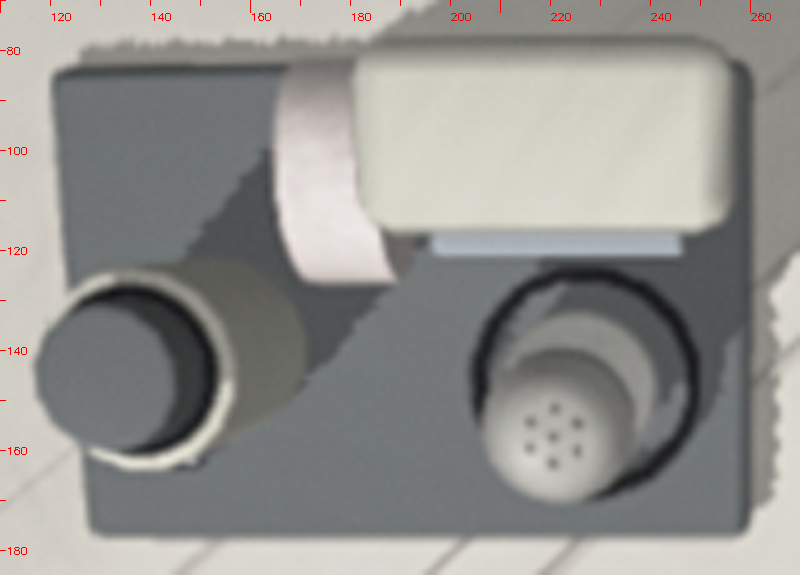

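```bash
python3 - <<'E'
from h import *
np.set_printoptions(precision=4,suppress=True)
w=np.load("wrist1.npz")
P=onz(w,[[121,84.4],[128,177],[260,176.6],[260,83.2]],.014);print(P,P.mean(0))
for a,b in((0,1),(3,2),(1,2),(0,3)): v=P[a]-P[b];print(np.linalg.norm(v),np.degrees(np.arctan2(v[1],v[0])))
print("ring",onz(w,[[227.2,146.2]],.022),"trig",onz(w,[[131.2,145.6]],.1),"shaker",onz(w,[[221,157.4]],.103))
delta([.52,-.285,.30],-16.5)
E
```

```text
[[ 0.6468 -0.1741  0.014 ]
 [ 0.5269 -0.1371  0.014 ]
 [ 0.4744 -0.3157  0.014 ]
 [ 0.5939 -0.3507  0.014 ]] [ 0.5605 -0.2444  0.014 ]
0.12550832464057673 -17.16935919315516
0.12454424398491724 -16.317866723508608
0.18617814328443275 73.61582350159327
0.18431655064924102 73.31977010973242
ring [[ 0.5282 -0.2857  0.022 ]] trig [[ 0.5654 -0.1936  0.1   ]] shaker [[ 0.5247 -0.2851  0.103 ]]
pose [ 0.4931 -0.3169  0.2992] [179.93   0.06 -16.57] t 1.15 -> d [ 0.0167 -0.0383 -0.0009] turn -0.07 len 0.042
```

Converted, 0.13 m is 130, 0.12 m is 120.

Emit:
{"api": "steer_hand", "payload": {
  "rows": [
    [[12,-20,0],0,0.08],
    [[23,-40,0],0,0.08],
    [[23,-40,30],0,0.08],
    [[23,-40,60],0,0.08],
    [[23,-40,90],0,0.08],
    [[23,-40,120],0,0.08],
    [[23,-40,130],0,0.08],
    [[23,-40,130],0,0.08]
  ]
}}

```text
time_s: 1.82
tool_pos: [0.5244, -0.285, 0.1662]
tool_rot: [-180.0, 0.4, -16.7]
force: [-0.5, -0.1, 0.8]
grip_width: 0.08
grasp_force: 0.0
```

```bash
python3 - <<'E'
from h import *
delta([.5265,-.2855,.073],-16.6)
E
```

```text
pose [ 0.5244 -0.285   0.1662] [-179.97    0.38  -16.68] t 1.82 -> d [ 0.0028 -0.      0.0932] turn -0.08 len 0.093
```

Emit:
{"api": "steer_hand", "payload": {
  "rows": [
    [[2,0,25],0,0.08],
    [[2,0,50],0,0.08],
    [[2,0,75],0,0.08],
    [[2,0,90],0,0.08],
    [[2,0,95],0,0.08],
    [[2,0,95],0,0.08],
    [[2,0,95],0,0.08]
  ],
  "grip_force": 15
}}

```text
time_s: 2.4
tool_pos: [0.5305, -0.2856, 0.0765]
tool_rot: [180.0, -0.2, -16.5]
force: [-0.7, -0.6, 0.2]
grip_width: 0.0801
grasp_force: 0.0
```

```bash
python3 - <<'E'
from h import *
delta([.5265,-.2855,.073],-16.6)
from cell import env
w=env.read_camera("wrist");np.savez("wrist2.npz",**w)
print(np.round(w["world_from_camera"],3).tolist())
cv2.imwrite("pics/wrist2.png",w["color"])
E
```

```text
pose [ 0.5305 -0.2856  0.0765] [ 1.7995e+02 -1.6000e-01 -1.6540e+01] t 2.4 -> d [-0.0039  0.0011  0.0035] turn 0.06 len 0.005
[[-0.285, -0.929, -0.235, 0.596], [-0.958, 0.277, 0.068, -0.306], [0.001, 0.245, -0.97, 0.22], [0.0, 0.0, 0.0, 1.0]]
```

View pics/wrist2.png

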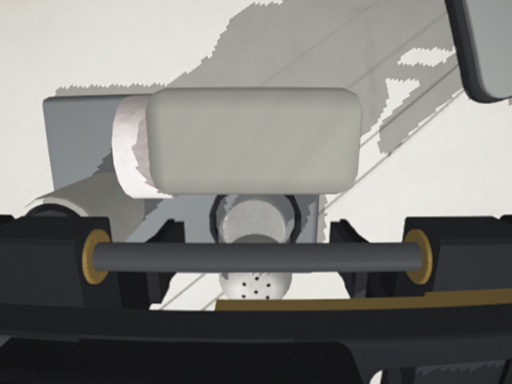

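The shaker at (255,285) stands centred between the fingers at about (165,265) and (345,265). I'll shift 4 mm and close.

```bash
python3 - <<'E'
from h import *
w=np.load("wrist2.npz");print(onz(w,[[255,287]],.103))
E
```

```text
[[ 0.52835278 -0.28499275  0.103     ]]
```

Emit:
{"api": "steer_hand", "payload": {
  "rows": [
    [[-3,0,3],0,0.08],
    [[-3,0,3],0,0.03],
    [[-3,0,3],0,0.03],
    [[-3,0,3],0,0.03],
    [[-3,0,3],0,0.03],
    [[-3,0,3],0,0.03],
    [[-3,0,3],0,0.03],
    [[-3,0,3],0,0.03]
  ],
  "grip_force": 15
}}

```text
time_s: 3.12
tool_pos: [0.5266, -0.2835, 0.0715]
tool_rot: [180.0, 0.0, -16.5]
force: [-0.7, 1.1, -0.4]
grip_width: 0.041
grasp_force: 0.0
```

Emit:
{"api": "steer_hand", "payload": {
  "rows": [
    [[0,0,0],0,0.03],
    [[0,0,0],0,0.03],
    [[0,0,0],0,0.03]
  ],
  "grip_force": 15
}}

```text
time_s: 3.37
tool_pos: [0.5267, -0.2833, 0.0716]
tool_rot: [-180.0, -0.0, -16.5]
force: [0.1, 0.9, 0.6]
grip_width: 0.0375
grasp_force: 14.9
```

```bash
python3 - <<'E'
from h import *
from cell import env
w=env.read_camera("side");np.savez("side2.npz",**w)
s=env.read_camera("scene");np.savez("scene2.npz",**s)
cv2.imwrite("pics/c2.png",np.hstack([crop(w,250,200,100,130,4),crop(s,250,70,100,130,4)]))
E
```

```text
(no output)
```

View pics/c2.png

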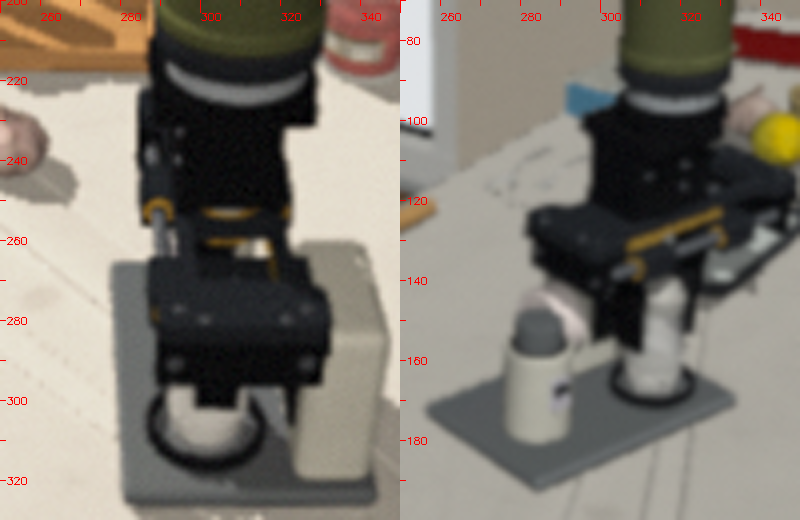

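The fingers close on the shaker at (305,285) in the side crop. The width of 37.5 mm suggests its body narrows there. I'll do a slow test lift.

Emit:
{"api": "steer_hand", "payload": {
  "rows": [
    [[0,0,-3],0,0.03],
    [[0,0,-8],0,0.03],
    [[0,0,-14],0,0.03],
    [[0,0,-20],0,0.03],
    [[0,0,-30],0,0.03],
    [[0,0,-40],0,0.03],
    [[0,0,-40],0,0.03]
  ],
  "grip_force": 20
}}

```text
time_s: 4.05
tool_pos: [0.5283, -0.2843, 0.1148]
tool_rot: [179.9, -0.3, -16.5]
force: [0.8, 0.3, -0.5]
grip_width: 0.0374
grasp_force: 19.7
```

Converted, -0.15 m is -150, -0.165 m is -165.

Emit:
{"api": "steer_hand", "payload": {
  "rows": [
    [[0,0,-30],0,0.03],
    [[0,0,-60],0,0.03],
    [[0,0,-90],0,0.03],
    [[0,0,-120],0,0.03],
    [[0,0,-150],0,0.03],
    [[0,0,-165],0,0.03],
    [[0,0,-165],0,0.03]
  ]
}}

```text
time_s: 4.63
tool_pos: [0.5285, -0.2843, 0.2816]
tool_rot: [179.9, -0.5, -16.5]
force: [1.0, -0.5, -0.2]
grip_width: 0.0375
grasp_force: 19.7
```

```bash
python3 - <<'E'
from h import *
delta([.49,.15,.28],-17)
E
```

```text
pose [ 0.5285 -0.2843  0.2816] [179.89  -0.48 -16.48] t 4.63 -> d [-0.1602 -0.4055 -0.0005] turn 0.52 len 0.436
```

Emit:
{"api": "steer_hand", "payload": {
  "rows": [
    [[-5,-15,0],0,0.03],
    [[-15,-40,0],0,0.03],
    [[-30,-70,0],0,0.03],
    [[-43,-105,0],0,0.03],
    [[-57,-140,0],0,0.03],
    [[-70,-175,0],0,0.03],
    [[-84,-210,0],0,0.03],
    [[-98,-245,0],0,0.03]
  ]
}}

```text
time_s: 5.3
tool_pos: [0.5, -0.0179, 0.2742]
tool_rot: [180.0, 0.2, -16.5]
force: [0.9, 0.6, -1.3]
grip_width: 0.0376
grasp_force: 19.7
```

Emit:
{"api": "steer_hand", "payload": {
  "rows": [
    [[-14,-35,0],0,0.03],
    [[-28,-70,0],0,0.03],
    [[-42,-105,0],0,0.03],
    [[-55,-135,0],0,0.03],
    [[-62,-155,0],0,0.03],
    [[-62,-160,0],0,0.03],
    [[-62,-160,0],0,0.03],
    [[-62,-160,0],0,0.03]
  ]
}}

```text
time_s: 5.97
tool_pos: [0.4873, 0.1495, 0.275]
tool_rot: [179.9, 0.1, -16.5]
force: [0.0, 0.0, -1.2]
grip_width: 0.0371
grasp_force: 19.7
```

```bash
python3 - <<'E'
from h import *
from cell import env
w=env.read_camera("wrist");np.savez("wrist3.npz",**w)
delta([.49,.15,.28],-17)
print(np.round(w["world_from_camera"],3).tolist())
cv2.imwrite("pics/wrist3.png",crop(w,0,0,512,384,1))
E
```

```text
pose [0.4877 0.1487 0.2753] [ 1.7989e+02  9.0000e-02 -1.6590e+01] t 6.02 -> d [ 0.0018 -0.0019 -0.0047] turn 0.41 len 0.005
[[-0.284, -0.928, -0.24, 0.554], [-0.959, 0.276, 0.068, 0.129], [0.003, 0.249, -0.968, 0.418], [0.0, 0.0, 0.0, 1.0]]
```

View pics/wrist3.png

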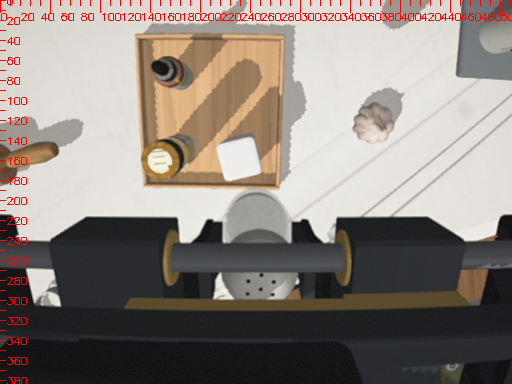

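The tray corners are at about (136,35), (282,36), (279,188) and (144,186), the jar cap at (160,160), the dropper top at (160,68) and the salt box top at (238,158). The corner at about (250,70) is empty, and the shaker hangs straight.

```bash
python3 - <<'E'
from h import *
np.set_printoptions(precision=4,suppress=True)
w=np.load("wrist3.npz")
g=cv2.resize(w["color"],None,fx=1,fy=1)
P=onz(w,[[136,35],[282,36],[279,188],[144,186]],.022);c=P.mean(0);print(P,c)
for a,b in((0,3),(1,2),(0,1),(3,2)): v=P[a]-P[b];print(np.linalg.norm(v),np.degrees(np.arctan2(v[1],v[0])))
x=np.array([np.cos(np.radians(-17.2)),np.sin(np.radians(-17.2))]);y=np.array([-x[1],x[0]])
for n,p,z in(("jar",[160,160],.11),("drop",[160,68],.105),("salt",[238,158],.079)):
    q=onz(w,[p],z)[0,:2];print(n,q,"in tray",(q-c[:2])@x,(q-c[:2])@y)
t=c[:2]+.045*x-.045*y;print("corner",t,"jar nominal",c[:2]-.045*x+.045*y)
delta([t[0],t[1],.2],-17)
# jar cap and salt colour blobs
E
```

```text
[[0.6815 0.2402 0.022 ]
 [0.6289 0.0748 0.022 ]
 [0.4523 0.128  0.022 ]
 [0.5053 0.2965 0.022 ]] [0.567  0.1849 0.022 ]
0.18495375883136964 -17.728812847797105
0.1844572067459953 -16.787128002640543
0.17355723638925014 72.37325247980607
0.17659042470374553 72.54069257360821
jar [0.5362 0.234 ] in tray -0.043951234440003394 0.03787139912305068
drop [0.6193 0.2051] in tray 0.043946121435282426 0.03478468696874463
salt [0.5119 0.1619] in tray -0.045845038166447576 -0.03819407877863373
corner [0.5967 0.1286] jar nominal [0.5373 0.2412]
pose [0.4877 0.1487 0.2753] [179.89   0.09 -16.59] t 6.02 -> d [ 0.1103 -0.012   0.0751] turn 0.41 len 0.134
```

Converted, 0.045 m is 45, 0.109 m is 109.

Emit:
{"api": "steer_hand", "payload": {
  "rows": [
    [[25,-3,0],0.5,0.03],
    [[55,-7,0],0.5,0.03],
    [[85,-10,0],0.5,0.03],
    [[109,-10,15],0.5,0.03],
    [[109,-10,45],0.5,0.03],
    [[109,-10,70],0.5,0.03],
    [[109,-10,75],0.5,0.03],
    [[109,-10,75],0.5,0.03]
  ],
  "grip_force": 20
}}

```text
time_s: 6.68
tool_pos: [0.5941, 0.1266, 0.1989]
tool_rot: [179.8, 0.3, -17.1]
force: [-0.5, 0.3, -0.2]
grip_width: 0.0377
grasp_force: 19.7
```

```bash
python3 - <<'E'
from h import *
delta([.597,.127,.064],-17)
E
```

```text
pose [0.5941 0.1266 0.1989] [179.82   0.27 -17.13] t 6.68 -> d [ 0.0033 -0.0017  0.1349] turn -0.13 len 0.135
```

Converted, 0.122 m is 122, 0.11 m is 110.

Emit:
{"api": "steer_hand", "payload": {
  "rows": [
    [[2,0,20],0,0.03],
    [[2,0,45],0,0.03],
    [[2,0,70],0,0.03],
    [[2,0,95],0,0.03],
    [[2,0,110],0,0.03],
    [[2,0,122],0,0.03],
    [[2,0,122],0,0.03],
    [[2,0,122],0,0.03]
  ],
  "grip_force": 20
}}

```text
time_s: 7.35
tool_pos: [0.5981, 0.1281, 0.0807]
tool_rot: [-180.0, -0.1, -17.0]
force: [0.6, 0.9, -1.1]
grip_width: 0.0372
grasp_force: 19.7
```

Emit:
{"api": "steer_hand", "payload": {
  "rows": [
    [[0,0,0],0,0.03],
    [[0,0,0],0,0.03]
  ]
}}

```text
time_s: 7.52
tool_pos: [0.5987, 0.1286, 0.0815]
tool_rot: [-179.9, -0.2, -17.0]
force: [-0.2, -0.0, -0.4]
grip_width: 0.0377
grasp_force: 19.7
```

```bash
python3 - <<'E'
from h import *
delta([.597,.127,.0636],-17)
E
```

```text
pose [0.5987 0.1286 0.0815] [-1.7993e+02 -1.7000e-01 -1.7000e+01] t 7.52 -> d [-0.0012  0.0021  0.0179] turn 0.0 len 0.018
```

Converted, 0.016 m is 16, 0.012 m is 12.

Emit:
{"api": "steer_hand", "payload": {
  "rows": [
    [[0,0,6],0,0.03],
    [[0,0,12],0,0.03],
    [[0,0,16],0,0.03],
    [[0,0,16],0,0.03],
    [[0,0,16],0,0.03]
  ],
  "grip_force": 20
}}

```text
time_s: 7.93
tool_pos: [0.5971, 0.1283, 0.0631]
tool_rot: [180.0, 0.0, -17.0]
force: [0.0, -0.2, -0.6]
grip_width: 0.0377
grasp_force: 19.7
```

Emit:
{"api": "steer_hand", "payload": {
  "rows": [
    [[0,0,1],0,0.03],
    [[0,0,2],0,0.03],
    [[0,0,2],0,0.03]
  ]
}}

```text
time_s: 8.18
tool_pos: [0.5977, 0.1284, 0.0625]
tool_rot: [180.0, -0.0, -17.0]
force: [-2.1, -0.2, 4.9]
grip_width: 0.0375
grasp_force: 20.1
```

Emit:
{"api": "steer_hand", "payload": {
  "rows": [
    [[0,0,1],0,0.03],
    [[0,0,2],0,0.03],
    [[0,0,2],0,0.03]
  ]
}}

```text
time_s: 8.43
tool_pos: [0.5982, 0.1283, 0.0624]
tool_rot: [180.0, -0.1, -17.0]
force: [-4.7, -1.8, 14.2]
grip_width: 0.0377
grasp_force: 20.7
```

Converted, -0.003 m is -3, -0.002 m is -2.

Emit:
{"api": "steer_hand", "payload": {
  "rows": [
    [[0,0,-2],0,0.03],
    [[0,0,-3],0,0.03],
    [[0,0,-3],0,0.03]
  ]
}}

```text
time_s: 8.68
tool_pos: [0.5974, 0.1284, 0.0625]
tool_rot: [-180.0, -0.0, -17.0]
force: [-0.1, 0.6, 1.9]
grip_width: 0.0376
grasp_force: 20.0
```

Emit:
{"api": "steer_hand", "payload": {
  "rows": [
    [[0,0,0],0,0.04],
    [[0,0,0],0,0.045],
    [[0,0,0],0,0.05],
    [[0,0,0],0,0.06],
    [[0,0,0],0,0.066],
    [[0,0,0],0,0.066]
  ]
}}

```text
time_s: 9.18
tool_pos: [0.5973, 0.1283, 0.0623]
tool_rot: [180.0, 0.0, -17.0]
force: [0.5, -0.2, -0.7]
grip_width: 0.0616
grasp_force: 0.0
```

Emit:
{"api": "steer_hand", "payload": {
  "rows": [
    [[0,0,-20],0,0.066],
    [[0,0,-50],0,0.066],
    [[0,0,-90],0,0.066],
    [[-20,10,-130],0,0.066],
    [[-50,10,-170],0,0.066],
    [[-80,10,-200],0,0.066],
    [[-100,10,-200],0,0.066],
    [[-100,10,-200],0,0.066]
  ]
}}

```text
time_s: 9.85
tool_pos: [0.4961, 0.152, 0.2667]
tool_rot: [-179.9, -0.3, -16.7]
force: [0.2, 0.2, -0.1]
grip_width: 0.0659
grasp_force: 0.0
```

```bash
python3 - <<'E'
from h import *
from cell import env
w=env.read_camera("wrist");np.savez("wrist4.npz",**w)
d=env.read_camera("side");np.savez("side4.npz",**d)
cv2.imwrite("pics/wrist4.png",np.hstack([crop(w,90,0,240,220,2)[:440],crop(d,215,150,90,110,4)[:440,:320]]))
E
```

```text
(no output)
```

View pics/wrist4.png

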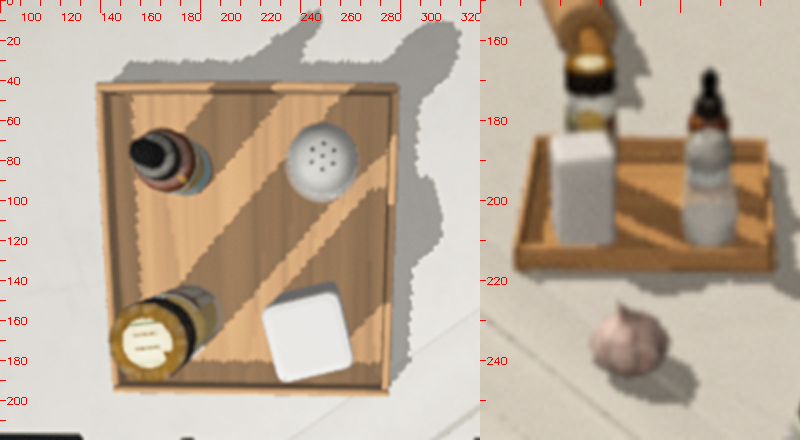

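The shaker stands upright in the +x -y corner, and the other things have not moved. The jar cap centre is at (164,171.5) in the wrist view and (242.3,165.5) in the side view.

```bash
python3 - <<'E'
from h import *
w=np.load("wrist4.npz");d=np.load("side4.npz")
print(onz(w,[[164,171.5]],.11),onz(d,[[242.3,165.5]],.11),onz(w,[[250.5,80]],.09))
delta([.537,.236,.2],-17)
E
```

```text
[[0.53517405 0.23420229 0.11      ]] [[0.5353695  0.23211715 0.11      ]] [[0.59413356 0.12814772 0.09      ]]
pose [0.4986 0.1484 0.2635] [179.97  -0.18 -16.91] t 9.95 -> d [ 0.0111 -0.095   0.0635] turn 0.09 len 0.115
```

Emit:
{"api": "steer_hand", "payload": {
  "rows": [
    [[4,-30,0],0,0.058],
    [[8,-60,10],0,0.058],
    [[11,-85,30],0,0.058],
    [[11,-93,60],0,0.058],
    [[11,-93,85],0,0.058],
    [[11,-93,95],0,0.058],
    [[11,-93,95],0,0.058],
    [[11,-93,95],0,0.058]
  ]
}}

```text
time_s: 10.62
tool_pos: [0.5369, 0.2328, 0.167]
tool_rot: [180.0, 0.1, -17.1]
force: [-0.8, 0.4, 0.3]
grip_width: 0.058
grasp_force: 0.0
```

```bash
python3 - <<'E'
from h import *
from cell import env
w=env.read_camera("wrist");np.savez("wrist5.npz",**w);cv2.imwrite("pics/wrist5.png",crop(w,100,100,312,230,2))
delta([.5365,.234,.067],-17)
E
```

```text
pose [0.5375 0.2333 0.1683] [-1.7997e+02 -5.0000e-02 -1.7060e+01] t 10.67 -> d [-0.0012 -0.0003  0.1013] turn -0.06 len 0.101
```

View pics/wrist5.png

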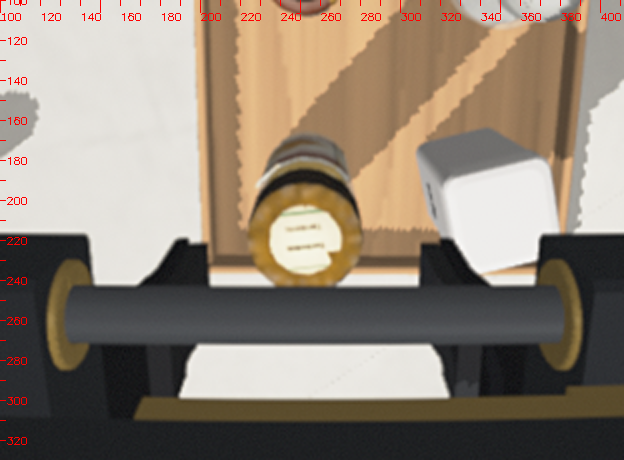

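The cap is centred at (252,217) between the finger edges at (196,..) and (310,..). The salt box's top corners nearest the finger are at (309,178) and (340,237).

```bash
python3 - <<'E'
from h import *
w=np.load("wrist5.npz")
j=onz(w,[[252,218]],.11)[0]; s=onz(w,[[309,178],[340,237]],.079)
a=np.radians(-17);x=np.array([np.cos(a),np.sin(a)]);y=np.array([-x[1],x[0]])
t=np.array([.5375,.2333]);print(j);
for p in [j,*s]: print((p[:2]-t)@x,(p[:2]-t)@y)
E
```

```text
[0.53721265 0.23511181 0.11      ]
-0.0008045142193111452 0.001648631275243222
0.02012489568792336 -0.041034010531467546
-0.027823783276074092 -0.0678442598971473
```

```bash
python3 - <<'E'
from h import *
w=np.load("wrist5.npz")
s=onz(w,[[319,194],[340,236],[372,183]],.079)
a=np.radians(-17);x=np.array([np.cos(a),np.sin(a)]);y=np.array([-x[1],x[0]])
t=np.array([.5375,.2333])
for p in s: print((p[:2]-t)@x,(p[:2]-t)@y)
E
```

```text
0.0076304766439764015 -0.04921009752994215
-0.02696775088070091 -0.06778372697423557
0.01622332700063292 -0.0897027000784208
```

Emit:
{"api": "steer_hand", "payload": {
  "rows": [
    [[-1,-1,25],0,0.056],
    [[-1,-1,50],0,0.056],
    [[-1,-1,75],0,0.056],
    [[-1,-1,90],0,0.056],
    [[-1,-1,99],0,0.056],
    [[-1,-1,99],0,0.056],
    [[-1,-1,99],0,0.056]
  ]
}}

```text
time_s: 11.25
tool_pos: [0.5369, 0.2352, 0.0699]
tool_rot: [-179.9, -0.1, -17.0]
force: [-0.1, -0.1, 0.2]
grip_width: 0.0565
grasp_force: 0.0
```

Emit:
{"api": "steer_hand", "payload": {
  "rows": [
    [[0,0,0],0,0.03],
    [[0,0,0],0,0.03],
    [[0,0,0],0,0.03],
    [[0,0,0],0,0.03],
    [[0,0,0],0,0.03],
    [[0,0,0],0,0.03]
  ],
  "grip_force": 20
}}

```text
time_s: 11.75
tool_pos: [0.5366, 0.2353, 0.0696]
tool_rot: [-179.9, -0.1, -17.0]
force: [-0.1, 0.0, 6.7]
grip_width: 0.0406
grasp_force: 20.0
```

Emit:
{"api": "steer_hand", "payload": {
  "rows": [
    [[0,0,-5],0,0.03],
    [[0,0,-15],0,0.03],
    [[0,0,-35],0,0.03],
    [[0,0,-60],0,0.03],
    [[0,0,-90],0,0.03],
    [[0,0,-120],0,0.03],
    [[0,0,-150],0,0.03],
    [[0,0,-170],0,0.03]
  ],
  "grip_force": 20
}}

```text
time_s: 12.42
tool_pos: [0.5362, 0.2356, 0.2421]
tool_rot: [-179.9, -0.1, -17.0]
force: [0.9, 0.1, -0.7]
grip_width: 0.0404
grasp_force: 20.0
```

Emit:
{"api": "steer_hand", "payload": {
  "rows": [
    [[0,0,-15],0,0.03],
    [[0,0,-20],0,0.03],
    [[0,0,-20],0,0.03]
  ]
}}

```text
time_s: 12.67
tool_pos: [0.5362, 0.2354, 0.26]
tool_rot: [-179.9, -0.1, -17.0]
force: [0.2, -0.2, -0.9]
grip_width: 0.0402
grasp_force: 20.0
```

```bash
python3 - <<'E'
from h import *
delta([.50,-.1,.27],-16.6)
E
```

```text
pose [0.5362 0.2354 0.26  ] [-1.7993e+02 -1.2000e-01 -1.6980e+01] t 12.67 -> d [ 0.0633  0.3313 -0.0103] turn -0.38 len 0.337
```

Converted, 0.25 m is 250, 0.215 m is 215.

Emit:
{"api": "steer_hand", "payload": {
  "rows": [
    [[3,15,0],0,0.03],
    [[8,40,0],0,0.03],
    [[15,75,-10],0,0.03],
    [[22,110,-10],0,0.03],
    [[30,145,-10],0,0.03],
    [[37,180,-10],0,0.03],
    [[44,215,-10],0,0.03],
    [[50,250,-10],0,0.03]
  ]
}}

```text
time_s: 13.33
tool_pos: [0.5093, -0.0205, 0.2669]
tool_rot: [180.0, 0.1, -17.0]
force: [0.1, -0.0, -1.3]
grip_width: 0.0403
grasp_force: 20.0
```

Emit:
{"api": "steer_hand", "payload": {
  "rows": [
    [[10,35,0],-0.4,0.03],
    [[20,70,0],-0.4,0.03],
    [[30,105,0],-0.4,0.03],
    [[40,140,0],-0.4,0.03],
    [[50,175,0],-0.4,0.03],
    [[60,205,0],-0.4,0.03],
    [[65,225,0],-0.4,0.03],
    [[65,230,0],-0.4,0.03]
  ]
}}

```text
time_s: 14.0
tool_pos: [0.5033, -0.2628, 0.266]
tool_rot: [179.9, 0.2, -17.0]
force: [-0.3, -0.7, -0.3]
grip_width: 0.0407
grasp_force: 20.0
```

```bash
python3 - <<'E'
from h import *
delta([.49,-.28,.27],-16.6)
E
```

```text
pose [ 0.5033 -0.2628  0.266 ] [179.93   0.21 -16.98] t 14.0 -> d [-0.0077  0.0203 -0.0039] turn -0.38 len 0.022
```

Converted, 0.02 m is 20, -0.01 m is -10.

Emit:
{"api": "steer_hand", "payload": {
  "rows": [
    [[-10,20,0],-0.4,0.03],
    [[-10,20,0],-0.4,0.03],
    [[-10,20,0],-0.4,0.03]
  ]
}}

```text
time_s: 14.25
tool_pos: [0.4893, -0.274, 0.2673]
tool_rot: [-180.0, 0.1, -16.3]
force: [0.9, 0.1, -0.8]
grip_width: 0.0406
grasp_force: 20.0
```

```bash
cat > ring.py <<'E'
from h import *
from cell import env
np.set_printoptions(precision=4,suppress=True)
w=env.read_camera("wrist");np.savez("wrist6.npz",**w)
p=proj(w,[[.5275,-.2855,.02],[.5654,-.1936,.1]]);print("pred px",p)
g=w["color"].max(2);m=(g<50).astype(np.uint8)
n,l,st,ce=cv2.connectedComponentsWithStats(m)
for i in range(1,n):
    if st[i,4]>40: print(st[i],ce[i].round(1))
x,y=p[0].astype(int);sub=g[y-32:y+32:2,x-40:x+40:2]
for r in sub: print("".join("#" if v<45 else "+" if v<80 else "." for v in r))
E
python3 ring.py
```

```text
pred px [[256.2787 135.9118]
 [155.7617 131.7857]]
[232 111  48  49 229] [254.9 137.5]
[152 112  27  37 121] [169.4 125.7]
[  0 215  19  27 404] [  7.4 228.3]
[495 215  17  27 352] [504.6 228.4]
[    0   217   512   167 50139] [223.3 326. ]
[ 300  217  171   82 4325] [381.7 246.6]
[189 220  30  24 448] [206.7 233.4]
[295 220  31  24 483] [306.1 233.7]
[228 234  58  10 402] [256.2 239.4]
[360 269  17  24  86] [368.2 281.9]
........................................
........................................
........................................
........................................
................++++++++................
..............+++++...++#++.............
.............#++.........+++............
............++.............++...........
...........++...............++..........
..........++.................++.........
.........++...................#.........
.........++...................++........
.........+....................++........
........++.....................#+.......
........++.....................++.......
........++.....................++.......
........++.....................++.......
........#+.....................++.......
........#+.....................++.......
........++.....................#+.......
........+#.....................#........
.........++...................++........
.........++...................#.........
..........#+................+#+.........
...........#+..............+#+..........
............#+............+#+...........
.............##+........++#+............
..............+##++++++##++.............
................++++++#+................
........................................
........................................
........................................
```

```bash
python3 - <<'E'
from h import *
w=np.load("wrist6.npz");g=w["color"].max(2)
m=np.zeros_like(g);m[105:170,222:292]=(g[105:170,222:292]<80)
n,l,st,ce=cv2.connectedComponentsWithStats(m);i=1+st[1:,4].argmax();m=(l==i).astype(np.uint8)
cs,h=cv2.findContours(m,cv2.RETR_CCOMP,cv2.CHAIN_APPROX_NONE)
for c in cs:
    if len(c)>60:
        e=cv2.fitEllipse(c);print(len(c),e)
        for z in(.014,.023): print(z,onz(w,[e[0]],z))
# trigger top: grey disc - dark gap centre; white column
delta([.528,-.2855,.15],-16.6)
E
```

```text
140 ((255.70436096191406, 135.0409698486328), (49.27448654174805, 50.05834197998047), 5.295643329620361)
0.014 [[ 0.52830729 -0.2849815   0.014     ]]
0.023 [[ 0.52892484 -0.28519123  0.023     ]]
126 ((255.78721618652344, 134.72962951660156), (44.408443450927734, 44.757362365722656), 16.498104095458984)
0.014 [[ 0.52864819 -0.28518951  0.014     ]]
0.023 [[ 0.52925801 -0.28539452  0.023     ]]
pose [ 0.4902 -0.2728  0.2677] [-1.7994e+02  8.0000e-02 -1.6170e+01] t 14.3 -> d [0.04   0.0018 0.1176] turn 0.43 len 0.124
```

The manual's scale: shifts go in mm. Converting my numbers, 0.15 m is 150, 0.14 m is 140.

Emit:
{"api": "steer_hand", "payload": {
  "rows": [
    [[10,0,0],0.4,0.03],
    [[25,1,10],0.4,0.03],
    [[39,1,30],0.4,0.03],
    [[40,1,60],0.4,0.03],
    [[40,1,90],0.4,0.03],
    [[40,1,120],0.4,0.03],
    [[40,1,140],0.4,0.03],
    [[40,1,150],0.4,0.03]
  ]
}}

```text
time_s: 14.97
tool_pos: [0.5279, -0.2836, 0.1148]
tool_rot: [-179.9, 0.3, -16.5]
force: [-0.2, 0.7, -1.5]
grip_width: 0.0403
grasp_force: 20.0
```

Emit:
{"api": "steer_hand", "payload": {
  "rows": [
    [[0,0,0],0,0.03],
    [[0,0,0],0,0.03],
    [[0,0,0],0,0.03]
  ]
}}

```text
time_s: 15.22
tool_pos: [0.5301, -0.2862, 0.1204]
tool_rot: [180.0, -0.2, -16.6]
force: [-0.5, -0.1, -0.5]
grip_width: 0.0405
grasp_force: 20.0
```

```bash
python3 - <<'E'
from h import *
delta([.529,-.2853,.0786],-16.6)
E
```

```text
pose [ 0.5301 -0.2862  0.1204] [179.97  -0.18 -16.55] t 15.22 -> d [-0.0014 -0.0006  0.0418] turn 0.05 len 0.042
```

Emit:
{"api": "steer_hand", "payload": {
  "rows": [
    [[-1,0,10],0,0.03],
    [[-1,0,20],0,0.03],
    [[-1,0,30],0,0.03],
    [[-1,0,36],0,0.03],
    [[-1,0,38],0,0.03],
    [[-1,0,38],0,0.03],
    [[-1,0,38],0,0.03]
  ]
}}

```text
time_s: 15.8
tool_pos: [0.5276, -0.2859, 0.0805]
tool_rot: [180.0, -0.0, -16.6]
force: [-0.1, 0.3, -0.6]
grip_width: 0.0403
grasp_force: 20.0
```

Emit:
{"api": "steer_hand", "payload": {
  "rows": [
    [[0,0,1],0,0.03],
    [[0,0,2],0,0.03],
    [[0,0,2],0,0.03]
  ]
}}

```text
time_s: 16.05
tool_pos: [0.5276, -0.2859, 0.0787]
tool_rot: [180.0, -0.0, -16.6]
force: [-0.0, -0.3, -0.6]
grip_width: 0.0402
grasp_force: 20.0
```

Converted, 0.001 m is 1.

Emit:
{"api": "steer_hand", "payload": {
  "rows": [
    [[0,0,1],0,0.03],
    [[0,0,1],0,0.03],
    [[0,0,1],0,0.03]
  ]
}}

```text
time_s: 16.3
tool_pos: [0.5277, -0.2859, 0.0786]
tool_rot: [180.0, -0.0, -16.6]
force: [-1.8, 1.4, 5.8]
grip_width: 0.0404
grasp_force: 20.0
```

Contact came at exactly plate height, so the jar is seated. Releasing now.

Emit:
{"api": "steer_hand", "payload": {
  "rows": [
    [[0,0,-1],0,0.03],
    [[0,0,-1],0,0.042],
    [[0,0,-1],0,0.046],
    [[0,0,-1],0,0.05],
    [[0,0,-1],0,0.056],
    [[0,0,-1],0,0.062],
    [[0,0,-1],0,0.064],
    [[0,0,-1],0,0.064]
  ]
}}

```text
time_s: 16.97
tool_pos: [0.5275, -0.2858, 0.0785]
tool_rot: [180.0, -0.0, -16.6]
force: [-0.6, 0.6, -0.1]
grip_width: 0.0625
grasp_force: 0.0
```

Emit:
{"api": "steer_hand", "payload": {
  "rows": [
    [[0,0,-10],0,0.064],
    [[0,0,-30],0,0.064],
    [[0,0,-60],0,0.064],
    [[0,0,-90],0,0.064],
    [[0,0,-120],0,0.064],
    [[-20,0,-150],0,0.03],
    [[-40,0,-160],0,0],
    [[-40,0,-160],0,0]
  ]
}}

```text
time_s: 17.63
tool_pos: [0.4885, -0.2749, 0.2436]
tool_rot: [179.8, -0.3, -16.6]
force: [0.1, -1.2, 0.6]
grip_width: 0.0512
grasp_force: 0.0
```

```bash
python3 - <<'E'
from h import *
from cell import env
w=env.read_camera("wrist");np.savez("wrist7.npz",**w)
d=env.read_camera("side");np.savez("side7.npz",**d)
# jar cap: expected px from upright jar; trigger disc
print(proj(w,[[.528,-.286,.119],[.5654,-.1936,.1],[.528,-.286,.02]]),proj(d,[[.528,-.286,.119],[.5654,-.1936,.1]]))
g=w["color"].max(2)
p=proj(w,[[.5654,-.1936,.1]])[0].astype(int)
# white column top annulus: bright and unsaturated, around trigger
print("trigger patch")
for r in g[p[1]-32:p[1]+32:2,max(0,p[0]-40):p[0]+40:2]: print("".join("#" if v<60 else "+" if v<110 else "o" if v<140 else "." for v in r))
hs=cv2.cvtColor(w["color"],cv2.COLOR_BGR2HSV);m=((hs[...,0]<32)&(hs[...,0]>10)&(hs[...,1]>110)).astype(np.uint8);m[:,:180]=0;m[215:]=0
n,l,st,ce=cv2.connectedComponentsWithStats(m)
for i in range(1,n):
    if st[i,4]>40: print("gold",st[i],ce[i])
delta([.5654,-.1936,.17],-16.6)
E
```

```text
[[254.44790867 146.58681619]
 [145.82367219 134.79524939]
 [254.74576761 137.95691993]] [[304.78730481 268.49160754]
 [304.22551032 246.45243767]]
trigger patch
..............oooooooooooooooo++++++++++
..............oooooooooooooooo++++++++++
..............ooooooooooooooo+++++++++++
..............ooooooooooooooo+++++++++++
..............oooooo.....ooo++++++++++++
..............ooo.....oo....o+++++++++++
...............o...o+#####+o..o+++++++++
.................o##########+..o++++++++
................o+ooo+++#####+o.o+++++++
...............ooooooooo++#####..o++++++
..............ooooooooooo++#+##+..oo+o++
.............oooooooooooooo+++##o.oooooo
.............oooooooooooooo+++###..ooooo
.............ooooooooooooooo+++##o.ooooo
............oooooooooooooooo+++##+.ooooo
............oooooooooooooooo++++#+.ooooo

[... 194 characters left out ...]
+#+..ooooo
..............oooooooooooooo++##...ooooo
...............oooooooooooo++##+..oooooo
.................ooooooooo++##+...oooooo
....................o..oo++##+...ooooooo
................o...oo++###+....oooooooo
................oo.............ooooooooo
................oooo..........oooooooooo
................oooooooooooooooooooooooo
................oooooooooooooooooooooooo
................oooooooooooooooooooooooo
.................ooooooooooooooooooooooo
gold [233 125  46  46 909] [255.57975798 146.91859186]
gold [509 162   3  43  69] [510.55072464 186.56521739]
pose [ 0.4892 -0.2746  0.2399] [ 1.7994e+02 -1.4000e-01 -1.6620e+01] t 17.73 -> d [ 0.0496 -0.0995  0.0699] turn -0.02 len 0.131
```

The jar stands upright in the ring: its cap lies within 1 px of the predicted position. The trigger position is also confirmed, so I'll move over it with the fingers closed.

Converted, -0.099 m is -99, -0.085 m is -85.

Emit:
{"api": "steer_hand", "payload": {
  "rows": [
    [[10,-25,0],0,0],
    [[25,-55,0],0,0],
    [[40,-85,0],0,0],
    [[49,-99,0],0,0],
    [[49,-99,30],0,0],
    [[49,-99,60],0,0],
    [[49,-99,80],0,0],
    [[49,-99,80],0,0]
  ],
  "grip_force": 10
}}

```text
time_s: 18.4
tool_pos: [0.5611, -0.1921, 0.1519]
tool_rot: [-179.9, 0.6, -16.5]
force: [-0.8, -0.6, -0.2]
grip_width: 0.001
grasp_force: 0.0
```

Emit:
{"api": "steer_hand", "payload": {
  "rows": [
    [[0,0,0],0,0],
    [[0,0,0],0,0],
    [[0,0,0],0,0],
    [[0,0,0],0,0]
  ]
}}

```text
time_s: 18.73
tool_pos: [0.5654, -0.1938, 0.1603]
tool_rot: [180.0, -0.2, -16.6]
force: [0.4, 1.2, -0.4]
grip_width: 0.0004
grasp_force: 0.0
```

```bash
python3 - <<'E'
from h import *
from cell import env
print(env.tip_reach);delta([.5652,-.1936,.122],-16.6)
E
```

```text
0.017
pose [ 0.5654 -0.1938  0.1603] [ 1.7999e+02 -1.7000e-01 -1.6590e+01] t 18.73 -> d [-0.0004 -0.0002  0.0383] turn 0.01 len 0.038
```

Emit:
{"api": "steer_hand", "payload": {
  "rows": [
    [[0,0,6],0,0],
    [[0,0,14],0,0],
    [[0,0,22],0,0],
    [[0,0,28],0,0],
    [[0,0,32],0,0],
    [[0,0,35],0,0],
    [[0,0,35],0,0],
    [[0,0,35],0,0]
  ]
}}

```text
time_s: 19.4
tool_pos: [0.5643, -0.1935, 0.1234]
tool_rot: [-180.0, 0.0, -16.6]
force: [-0.2, 0.1, 0.7]
grip_width: 0.0006
grasp_force: 0.0
```

Emit:
{"api": "steer_hand", "payload": {
  "rows": [
    [[0,0,0],0,0],
    [[0,0,0],0,0],
    [[0,0,0],0,0]
  ]
}}

```text
time_s: 19.65
tool_pos: [0.5646, -0.1936, 0.124]
tool_rot: [180.0, -0.0, -16.6]
force: [-0.0, 0.7, 0.3]
grip_width: 0.0008
grasp_force: 0.0
```

Emit:
{"api": "steer_hand", "payload": {
  "rows": [
    [[0,0,1],0,0],
    [[0,0,2],0,0],
    [[0,0,3],0,0],
    [[0,0,4],0,0],
    [[0,0,5],0,0],
    [[0,0,6],0,0],
    [[0,0,6],0,0],
    [[0,0,6],0,0]
  ]
}}

```text
time_s: 20.32
tool_pos: [0.5643, -0.1935, 0.1176]
tool_rot: [180.0, 0.0, -16.6]
force: [0.7, 0.1, 0.4]
grip_width: 0.0006
grasp_force: 0.0
```

Emit:
{"api": "steer_hand", "payload": {
  "rows": [
    [[0,0,1],0,0],
    [[0,0,2],0,0],
    [[0,0,3],0,0],
    [[0,0,3],0,0],
    [[0,0,3],0,0]
  ]
}}

```text
time_s: 20.73
tool_pos: [0.5644, -0.1936, 0.1146]
tool_rot: [180.0, -0.0, -16.6]
force: [-0.5, 0.1, 1.7]
grip_width: 0.0003
grasp_force: 0.7
```

Emit:
{"api": "steer_hand", "payload": {
  "rows": [
    [[0,0,1],0,0],
    [[0,0,2],0,0],
    [[0,0,3],0,0],
    [[0,0,4],0,0],
    [[0,0,5],0,0],
    [[0,0,5],0,0],
    [[0,0,5],0,0]
  ]
}}

```text
time_s: 21.32
tool_pos: [0.5644, -0.1935, 0.1096]
tool_rot: [180.0, -0.0, -16.6]
force: [-0.8, 0.0, 2.7]
grip_width: 0.0005
grasp_force: 1.3
```

Emit:
{"api": "steer_hand", "payload": {
  "rows": [
    [[0,0,0.4],0,0],
    [[0,0,0.8],0,0],
    [[0,0,0.8],0,0]
  ]
}}

```text
time_s: 21.57
tool_pos: [0.5645, -0.1936, 0.1094]
tool_rot: [180.0, -0.0, -16.6]
force: [-1.0, -0.3, 6.6]
grip_width: 0.0005
grasp_force: 2.9
```

The halfway stop is felt: force 6.6 N, motion blocked at 0.1094. Holding.

Emit:
{"api": "steer_hand", "payload": {
  "rows": [
    [[0,0,0],0,0],
    [[0,0,0],0,0],
    [[0,0,0],0,0],
    [[0,0,0],0,0],
    [[0,0,0],0,0],
    [[0,0,0],0,0],
    [[0,0,0],0,0],
    [[0,0,0],0,0]
  ]
}}

```text
time_s: 22.23
tool_pos: [0.5645, -0.1936, 0.1094]
tool_rot: [180.0, -0.0, -16.6]
force: [-0.9, 0.6, 5.3]
grip_width: 0.0009
grasp_force: 3.0
```

Emit:
{"api": "steer_hand", "payload": {
  "rows": [
    [[0,0,0],0,0],
    [[0,0,0],0,0],
    [[0,0,0],0,0],
    [[0,0,0],0,0],
    [[0,0,0],0,0],
    [[0,0,0],0,0],
    [[0,0,0],0,0],
    [[0,0,0],0,0]
  ]
}}

```text
time_s: 22.9
tool_pos: [0.5645, -0.1936, 0.1094]
tool_rot: [180.0, -0.0, -16.6]
force: [-2.1, 0.1, 6.3]
grip_width: 0.0001
grasp_force: 3.0
```

Emit:
{"api": "steer_hand", "payload": {
  "rows": [
    [[0,0,1.5],0,0],
    [[0,0,3],0,0],
    [[0,0,4.5],0,0],
    [[0,0,6],0,0],
    [[0,0,7.5],0,0],
    [[0,0,9],0,0],
    [[0,0,9.5],0,0],
    [[0,0,9.5],0,0]
  ]
}}

```text
time_s: 23.57
tool_pos: [0.5646, -0.1936, 0.1012]
tool_rot: [180.0, -0.0, -16.6]
force: [-4.4, 2.3, 12.4]
grip_width: 0.0006
grasp_force: 6.3
```

Emit:
{"api": "steer_hand", "payload": {
  "rows": [
    [[0,0,0.5],0,0],
    [[0,0,1],0,0],
    [[0,0,1],0,0]
  ]
}}

```text
time_s: 23.82
tool_pos: [0.5647, -0.1936, 0.1011]
tool_rot: [180.0, -0.0, -16.6]
force: [-6.1, 1.9, 17.1]
grip_width: 0.0006
grasp_force: 8.5
```

It is fully down: hard stop at 17 N. Releasing and retreating.

Converted, -0.14 m is -140, -0.12 m is -120.

Emit:
{"api": "steer_hand", "payload": {
  "rows": [
    [[0,0,-5],0,0],
    [[0,0,-12],0,0],
    [[0,0,-20],0,0],
    [[0,0,-35],0,0],
    [[0,0,-60],0,0],
    [[0,0,-90],0,0],
    [[-20,0,-120],0,0],
    [[-50,0,-140],0,0]
  ]
}}

```text
time_s: 24.48
tool_pos: [0.5181, -0.1794, 0.2403]
tool_rot: [-179.9, -0.2, -16.6]
force: [-0.4, -1.3, 1.0]
grip_width: 0.0005
grasp_force: 0.0
```

Emit:
{"api": "steer_hand", "payload": {
  "rows": [
    [[-30,50,0],0,0],
    [[-30,80,0],0,0],
    [[-30,80,0],0,0],
    [[-30,80,0],0,0]
  ]
}}

```text
time_s: 24.82
tool_pos: [0.4626, -0.2508, 0.238]
tool_rot: [179.9, 0.0, -17.0]
force: [0.3, -0.2, 0.1]
grip_width: 0.0007
grasp_force: 0.0
```

```bash
cp wrist6.npz w6b.npz; python3 - <<'E'
from h import *
from cell import env
w=env.read_camera("wrist");s=env.read_camera("side")
hs=cv2.cvtColor(w["color"],cv2.COLOR_BGR2HSV);m=((hs[...,0]<32)&(hs[...,0]>10)&(hs[...,1]>110)).astype(np.uint8);m[215:]=0
n,l,st,ce=cv2.connectedComponentsWithStats(m)
for i in range(1,n):
    if st[i,4]>40: print("gold",st[i],ce[i])
print(proj(w,[[.528,-.286,.119],[.5647,-.1936,.1]]))
d0=np.load("side4.npz")["color"].astype(int);D=np.abs(s["color"].astype(int)-d0).max(2)
print("tray/shaker change px",(D[195:225,260:305]>40).sum(),"salt",(D[180:215,232:256]>40).sum(),"garlic",(D[225:255,238:270]>40).sum())
g=w["color"].max(2);p=proj(w,[[.5647,-.1936,.1]])[0].astype(int)
for r in g[p[1]-32:p[1]+32:3,max(0,p[0]-40):p[0]+40:2]: print("".join("#" if v<60 else "+" if v<110 else "o" if v<140 else "." for v in r))
o=env.get_obs();print(o["force"],o["tool_pos"],o["time_s"])
E
```

```text
gold [ 251   84   47   50 1015] [274.24630542 108.71625616]
[[273.31226101 107.34899403]
 [158.50758812  98.93325493]]
tray/shaker change px 716 salt 281 garlic 0
............oooooooooooooooooooo++++++++
............ooooooooooooooooooo+++++++++
............ooooooooooooooooo+++++++++++
............oooooo........ooo+++++++++++
............ooo....o####++o..o++++++++++
............oo..o+oooo++####+..o++++++++
............o.ooooooooooo++###o..+++++++
.............oooooooooooooo++##+..oo++++
............ooooooooooooooo+++##o.ooooo+
............oooooooooooooooo+++##..ooooo
...........ooooooooooooooooo+++##o.ooooo
............ooooooooooooooooo++##+.ooooo
............ooooooooooooooooo++##o..oooo
............oooooooooooooooo+++##...oooo
.............ooooooooooooooo+++#+..ooooo
...............oooooooooooo+++##..oooooo
...................ooo.oo+++##+...oooooo
.................o+ooo++++##+....ooooooo
..............oo.....+++++..........oooo
..............oooo............oooooooooo
..............ooooooooooo++++++ooooooooo
..............oooooooooooooooooooooooooo
[0.58828142 0.50833567 0.13748152] [ 0.46482925 -0.24703357  0.23784531] 24.9167
```

The trigger is back up and the jar is upright. I'll check the tray once more from the earlier view pose.

Emit:
{"api": "steer_hand", "payload": {
  "rows": [
    [[-10,-30,0],0,0],
    [[-20,-70,-20],0,0],
    [[-30,-105,-25],0,0],
    [[-40,-140,-25],0,0],
    [[-50,-175,-25],0,0],
    [[-60,-210,-25],0,0],
    [[-70,-245,-25],0,0],
    [[-80,-280,-25],0,0]
  ],
  "quiet": true
}}

```text
ok
```

Emit:
{"api": "steer_hand", "payload": {
  "rows": [
    [[0,-30,0],0,0],
    [[0,-70,0],0,0],
    [[0,-100,0],0,0],
    [[0,-110,0],0,0],
    [[0,-110,0],0,0],
    [[0,-110,0],0,0]
  ]
}}

```text
time_s: 26.08
tool_pos: [0.499, 0.1501, 0.2627]
tool_rot: [180.0, 0.1, -16.4]
force: [-0.2, -0.9, 0.3]
grip_width: 0.0003
grasp_force: 0.0
```

```bash
python3 - <<'E'
from h import *
from cell import env
a=env.read_camera("wrist");b=np.load("wrist4.npz")
for w in(a,b):
    hs=cv2.cvtColor(w["color"],cv2.COLOR_BGR2HSV)
    p=proj(w,[[.594,.128,.095],[.5119,.1619,.079],[.6193,.2051,.07]]).astype(int)
    for q,mm in((p[0],hs[...,1]<75),(p[1],(hs[...,1]<40)&(hs[...,2]>190)),(p[2],hs[...,2]<80)):
        m=np.zeros(hs.shape[:2],np.uint8);x0,x1,y0,y1=q[0]-32,q[0]+32,max(0,q[1]-32),q[1]+32
        m[y0:y1,x0:x1]=mm[y0:y1,x0:x1];m[213:]=0
        n,l,st,ce=cv2.connectedComponentsWithStats(m);i=1+st[1:,4].argmax()
        print(q,st[i],ce[i].round(1),onz(w,[ce[i]],.085)[0].round(3))
E
```

```text
[249  81] [ 232   62   37   41 1166] [249.9  82.2] [0.594 0.128 0.085]
[241 170] [ 219  149   46   44 1517] [241.9 170.8] [0.512 0.161 0.085]
[171  82] [152  70  19  16 218] [161.4  77.5] [0.624 0.21  0.085]
[250  79] [ 233   61   37   40 1166] [250.9  80.9] [0.594 0.128 0.085]
[242 167] [ 221  147   45   44 1473] [243.2 168.4] [0.512 0.161 0.085]
[173  80] [155  69  19  15 217] [163.7  76.1] [0.624 0.21  0.085]
```

Nothing in the tray has moved. I'm handing the job in.

```bash
python3 -c "
from cell import env
print(env.sign_off())"
```

```text
the job is handed in; nothing more can be done
None
```

The job is handed in at about 26 s: the shaker stands upright in the tray and the spice jar in the labeller's ring, and the trigger was held at its halfway stop for 1.3 s, pressed fully down (17 N) and let up, with the shaker, salt box and dropper unmoved in the last check; I did not look at the label pointer itself, and my one check on the garlic showed no change.

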